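# Close the leak-test pot and hold the selector at the third click

## Robot

A 7-joint arm with a two-finger parallel gripper is mounted at the origin on the work surface. World frame = base frame: x ahead of the robot, y to its left, z up, the work surface at z = 0. Lengths are in m, angles in degrees, forces in N, time in s.
With the tool pointing down it reaches from about 0.425 to 0.975 m from the base axis. Payload 16.7 kg.
Tool frame: the origin (TCP) lies between the finger pads; the fingertips stand 14 mm ahead of it and the grasp point (between the pads) lies 5 mm behind it (env.nose_length is the z of the fingertips in the tool frame, in m); z points along the fingers, y is the direction in which the jaws open and shut (so a half turn about z gives the same grasp; the last joint's range is limited). The gripper opens to 85 mm and grips with 20 to 120 N. Pads are 22 mm wide; open, the fingers measure 114 mm over their backs; the gripper's body (76 mm by 85 mm) begins 54 mm behind the grasp point. The pads swing forward as they close: fully open they stand 13 mm farther back than shut.
Start: joints at [-82.305, 24.414, 4.234, 92.017, -1.954, 63.644, -3.845], TCP at [0.189, 0.648, 0.213] pointing down, gripper open.
Joint ranges: [-163.25, 163.25], [-28.42, 122.38], [-70.27, 78.77], [12.13, 141.07], [-58.53, 238.53], [9.26, 117.41], [-156.51, 156.51]. Speed limits (degrees/s): [108.29, 108.29, 136.94, 136.94, 172.46, 172.46, 172.46].

## Interface

Orientations are given as [roll, pitch, yaw] about the fixed x, y, z axes, in that order (R = Rz(yaw) Ry(pitch) Rx(roll)).
In Python, from rig import env gives the robot as it stands. The module is installed in compiled form; this text tells all that it offers.
- The arm moves only by the tool step_arm, never from a script. Its argument "plan" is a list of rows, each a list of 7 numbers: the shift along the tool's x, y, z in m, then the turn, a rotation vector about the tool's x, y, z in rad, then the gripper's target within -1 to 1 (fully open at 1, half-way at 0, shut at -1). In form: [[tx, ty, tz, wx, wy, wz, grip], ...]. A call has 1 to 5 rows; each row shifts and turns the commanded pose from where the row before left it, along the tool's axes as they then stand; what a row does not reach is not made up. A row lasts 1/8 s, in which the tool goes at most 62.5 mm and 10.7 degrees, less where a joint would pass 70% of its speed; a pose out of reach is approached as far as the arm can. A call is refused whole if a number of a shift passes 0.0625 or a number of a turn 0.188, either way. A call with a gripper value outside its range is refused whole. The fingers move at their own pace and stop on an object; "newtons" is the grip in N (left out, the last holds). Time passes only in rows, so rows that do not move let the fingers close. It gives the time, the measured TCP pose, the force and the opening at its end, in the units of the state.
- env.state(): the state, without advancing time (a new reading comes with each control period).
- env.read_camera(name): name is "side" or "top"; returns (picture, depth): 384x512x3 uint8, red, green, blue; 384x512 float32, m along the optical axis (not along the pixel's ray), 0 where there is no reading.
- env.camera_info(name): a dict with "vfov" (degrees; the focal length in pixels is half the picture's height over the tangent of half this angle, whatever the lens; pixels are square), "cx", "cy" (the principal point, pixels), "k1" (the pictures are not rectified: a ray, as slopes to the right and down, at radius r is drawn at 1 + k1 r^2 times it, then the intrinsics apply), "extrinsics" (4x4, takes a point from world to camera coordinates). Camera axes: x right, y up, looking along -z (the intrinsics and any distortion apply to the point x, -y, -z); pixel columns grow to the right and rows downward; lengths in m; the calibration is good to about 2 mm. A picture is of the moment at which its call begins. camera_info takes no time and is no camera call.
- env.finish_job(): hands the job in, once; it reports no verdict.
The state is a dict: "time": time; "joints": joint angles; "dq": joint speeds; "effort": joint torques, N m; "tool_pos": TCP position; "orientation": TCP orientation; "wrist_force": force on the tool from outside, world axes, zero at the start; "wrist_torque": the same for the moment, N m; "finger_gap": opening from 0.0 (shut) to 1.0 (fully open).
Only numpy, scipy, OpenCV 4.12 (cv2) and the standard library are available. Lean on these libraries where they do the work, as an engineer would, in place of code of your own. Each camera call takes 0.05 s, during which the arm holds its last target. There are 200 camera calls.

## Task

The valve is already loaded in the leak-test pot: put the large lid on the pot so that it sits fully home, and let go of it. Then grip the sprung selector knob and turn it clockwise, click by click, pausing about a second at the first, the second and the third stop and never going on past the third; it runs back if let go, so finish while still gripping it and holding it at the third stop. Leave the other things on the bench where they are.

Things in the scene. Friction and masses are not known exactly. Their poses are not given: they have to be found in the camera images.
- lid_center (a point): Large turned aluminium lid, loose on the bench, right way up: round spigot below (70 mm diameter, 10 mm deep), flange (90 mm diameter, 8 mm thick), upright round grip on top (26 mm diameter, 36 mm tall); 54 mm high in all, about 0.18 kg. The point is on its axis half-way up, 27 mm above its underside, 9 mm above the flange's top; z up.
- pot_mouth (a point): Test pot fixed to the bench on a dark plate (130 x 100 mm): aluminium, 60 mm high, 84 mm outside, 76 mm inside diameter, open on top, a black valve inside (top 19 mm below the rim). The point is the centre of the mouth, level with the rim. Lid home: spigot in the mouth, flange on the rim, the lid's listed centre 17 mm above this point.
- lid: The same large lid; its origin is the centre of its underside.
- knob_bar (a point): Bar grip of the selector knob, on a fixed grey housing (175 x 115 x 50 mm, a flat gauge in its top): black bar 50 mm long, 15 wide, 34 tall, a white line on one half. The point is the middle of the bar, on the upright turning axis, 78 mm above the bench; x along the bar to the white line, z up. It stands on a black disc (52 mm diameter, top 61 mm above the bench).
- knob (a joint): Knob angle (rad): 0 = home, on its end pin, as it starts; grows clockwise from above. Stops every 24 degrees: 0.419, 0.838, 1.257, 1.676; end pin 1.84. A spring (0.08 to 0.11 N m) pulls it home; the torque to turn it peaks near 0.17 N m a quarter of the way to each next stop, dips to 0.04 three quarters on. Let go, it runs home. 20 N or more, pads flat on the bar's long sides, does not slip.
- small_cap: Bystander: a small aluminium cap like the lid, 52 mm wide, 34 mm high; origin under its centre.
- filter: Bystander: grey round filter canister, 90 mm wide, 70 mm high; origin under its centre.
- wrench: Bystander: a steel wrench lying flat; origin under its middle.
- screwdriver: Bystander: a screwdriver lying flat; origin under its middle.
- oil: Bystander: a small white bottle, 36 mm wide, 110 mm high; origin under its centre.
- gauge: Bystander: round steel gauge lying face up, 56 mm wide, 26 mm high, with a brass stem; origin under its centre.
- seal: Bystander: a black rubber ring, 48 mm wide, 8 mm high; origin under its centre.
Mind the look-alikes: they are no part of the job. Leave any green look-alike of the lid alone. What is shaped like the part that bears pot_mouth but red is not meant.

How it is judged (in metres and radians):
On the way, in this order (a step that is already met when the one before it is completed fails the run):
1. the lid sits home on the pot and is released (z of lid_center in the frame of pot_mouth between 0.013 and 0.0195 m and horizontal distance between lid_center and pot_mouth below 0.006 m and angle between lid_center's own z axis and vertical below 0.05 rad and contact force between the fingers and lid below 0.3 N), for 0.3 s.
2. the knob is held at the first stop (value of joint knob between 0.28888 and 0.54888 rad and contact force between the fingers and knob above 1.5 N), for 0.4 s.
3. the knob is held at the second stop (value of joint knob between 0.70776 and 0.96776 rad and contact force between the fingers and knob above 1.5 N), for 0.4 s.
4. the knob is held at the third stop (value of joint knob between 1.12664 and 1.38664 rad and contact force between the fingers and knob above 1.5 N), for 0.4 s.
At the end, for the whole second after the job is handed in: The lid is home on the pot (its flange on the rim within 2.5 mm, within 6 mm of the pot's axis, tilted less than 0.05 rad) and not touched by the fingers; the knob is still, at the third stop (1.257 rad within 0.13), gripped by the fingers with more than 1.5 N (all of step 1 and all of step 4 and velocity of joint knob between -0.15 and 0.15 rad/s); the arm keeps its last pose, push and grip.
It fails at once if the knob is turned towards the first stop while the lid is not home on the pot (value of joint knob above 0.25 rad and not (z of lid_center in the frame of pot_mouth between 0.013 and 0.0195 m and horizontal distance between lid_center and pot_mouth below 0.006 m and angle between lid_center's own z axis and vertical below 0.05 rad)).
It fails at once if the knob is turned on past the third stop towards the fourth (value of joint knob above 1.497 rad).
It fails at once if a bystander is moved more than 30 mm (distance of any of small_cap, filter, wrench, screwdriver, oil, gauge, seal from where it was at the start of the episode above 0.03 m).
It also fails if it takes over 67 s, if anything falls off the work surface, if the arm or the gripper's body presses on something with over 40 N, if the wrist force passes 120 N, or if a joint passes its speed limit or range.

## Working session

There is one attempt and no reset: what is moved stays moved. The work goes in short steps, Python scripts to look and compute and a tool call to move; the robot and the scene stay as the last step left them, time stands still between calls to the robot, and variables do not carry over. Pictures are saved under pics/ and viewed, about 8 in all and at most 12, crops included, and the job is handed in when it is done.

Besides the shell and the picture viewer there is one more tool, called after ">>>" as a command line: name --pt "numbers of a row" for each row, then --argument value for the rest. step_arm: Moves the arm, as the interface text tells. Its arguments: {"type":"object","properties":{"plan":{"type":"array"},"newtons":{"type":"number"}},"required":["plan"]}

```bash
mkdir -p pics; cat > h.py <<'E'
import numpy as np, cv2
from rig import env
def look(n,name=None):
    p,d=env.read_camera(n); np.savez(f'/tmp/{n}.npz',p=p,d=d)
    if name: cv2.imwrite(f'pics/{name}.png',p[:,:,::-1])
    return p,d
def cam(n):
    i=env.camera_info(n); f=192/np.tan(np.radians(i['vfov'])/2)
    K=np.array([[f,0,i['cx']],[0,f,i['cy']],[0,0,1.]]); return K,np.array([i['k1'],0,0,0,0.]),np.array(i['extrinsics'])
def slopes(n,uv):
    K,D,E=cam(n); return cv2.undistortPoints(np.array(uv,float).reshape(-1,1,2),K,D)[:,0]
def plane(n,uv,z):
    K,D,E=cam(n); s=slopes(n,uv); T=np.linalg.inv(E)
    r=np.c_[s[:,0],-s[:,1],-np.ones(len(s))]@T[:3,:3].T; o=T[:3,3]
    return o+r*((z-o[2])/r[:,2])[:,None]
def cloud(n,d):
    v,u=np.mgrid[:384,:512]; s=slopes(n,np.c_[u.ravel(),v.ravel()]); T=np.linalg.inv(cam(n)[2]); z=d.ravel()[:,None]
    return ((np.c_[s[:,0],-s[:,1],-np.ones(len(s))]*z)@T[:3,:3].T+T[:3,3]).reshape(384,512,3)
E
python3 - <<'E'
from h import *
for n in('top','side'):
    p,d=look(n); i=env.camera_info(n); T=np.linalg.inv(np.array(i['extrinsics'])); print(n,i['vfov'],i['k1'],T[:3,3].round(3),(-T[:3,2]).round(3),(d==0).mean())
    cv2.imwrite(f'pics/{n}0.png',cv2.resize(p[:,:,::-1],(800,600),interpolation=cv2.INTER_CUBIC))
print(env.state())
E
```

```text
top 43.804552730554526 -0.10284880042463188 [ 0.396 -0.003  1.607] [ 0.077  0.001 -0.997] 0.004124959309895833
side 44.274102835366755 0.008819355804304882 [0.458 0.766 1.028] [ 0.045 -0.618 -0.785] 0.0040740966796875
{'time': 0.1, 'joints': array([-82.30556154,  24.44700469,   4.23278824,  92.04847965,
        -1.9520778 ,  63.6434406 ,  -3.84497133]), 'dq': array([-0.04605426, -0.03875398, -0.05523137, -0.01931707, -0.08665233,
       -0.01932369, -0.02168594]), 'effort': array([ 7.85300159e-03, -9.51531744e+01,  3.77070442e+00, -4.64411402e+01,
        1.94413355e-02,  6.34242155e-03,  1.82907684e-05]), 'tool_pos': array([0.18894064, 0.64761234, 0.21227115]), 'orientation': array([-1.79933581e+02,  6.81502075e-03,  1.63737154e+02]), 'wrist_force': array([0.4414559 , 0.51400351, 0.38473995]), 'wrist_torque': array([-0.06080301, -0.01252355, -0.02636894]), 'finger_gap': 1.001047920390075}
```

View pics/top0.png

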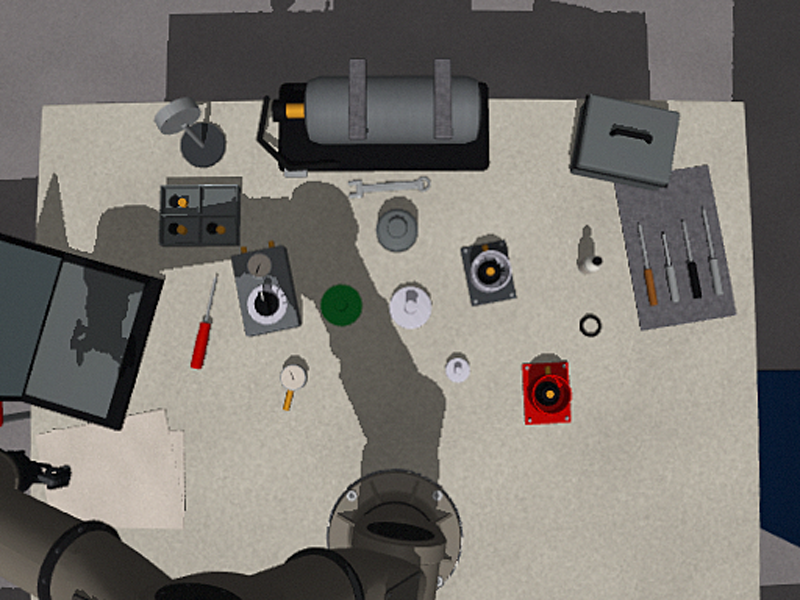

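View pics/side0.png

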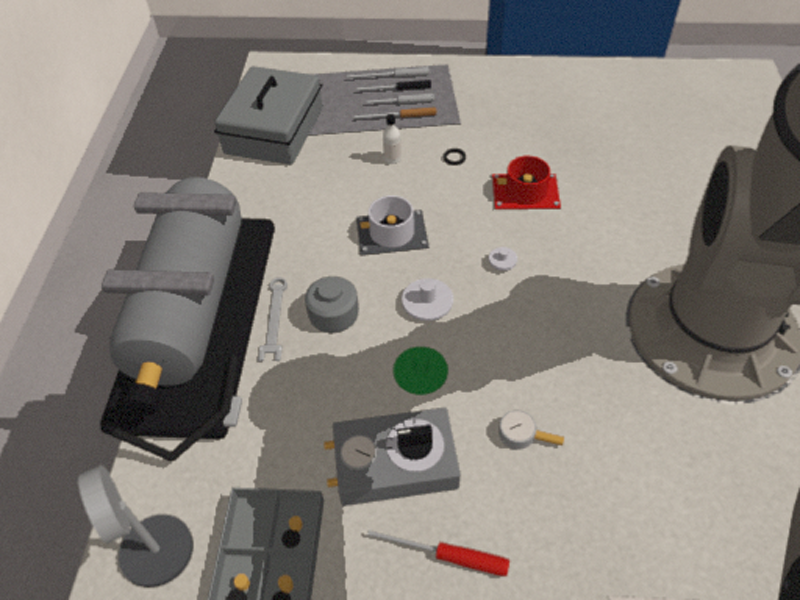

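The top view shows the silver lid at about (410,306), the grey-plated pot at (490,270) and the knob at (267,303). The green look-alike is at (341,305) and the red pot at (548,392). The side view shows the white line on the bar.

```bash
python3 - <<'E'
from h import *
def mec(q):
    c,r=cv2.minEnclosingCircle(q[:,:2].astype(np.float32)); return np.round(c,4),round(r,4)
def fit(q):
    A=np.c_[2*q[:,:2],np.ones(len(q))]; s=np.linalg.lstsq(A,(q[:,:2]**2).sum(1),rcond=None)[0]; return s[:2].round(4),np.sqrt(s[2]+s[0]**2+s[1]**2).round(4)
C={n:cloud(n,np.load(f'/tmp/{n}.npz')['d']) for n in('top','side')}
s=512/800
g=lambda u,v,z: plane('top',[[u*s,v*s]],z)[0]
lid0,pot0,kn0=g(410,306,.02),g(490,270,.06),g(267,303,.06)
print(lid0,pot0,kn0)
for n,c in C.items():
    q=c.reshape(-1,3)
    near=lambda p,r,a,b:q[(np.hypot(*(q[:,:2]-p[:2]).T)<r)&(q[:,2]>a)&(q[:,2]<b)]
    print(n,'bench z',np.median(near(lid0,.09,-.01,.006)[:,2]))
    for nm,p,r,a,b in[('flange',lid0,.06,.012,.024),('grip',lid0,.06,.046,.062),('rim',pot0,.06,.052,.07),('disc',kn0,.06,.055,.07),('bar',kn0,.04,.08,.105),('oil',g(588,262,.08),.05,.02,.13),('filter',g(398,228,.06),.06,.02,.1)]:
        k=near(p,r,a,b)
        if len(k)<8: print(nm,len(k));continue
        print(nm,len(k),'z',np.median(k[:,2]).round(4),k[:,2].max().round(3),'mean',k[:,:2].mean(0).round(4),'mec',mec(k),'fit',fit(k), 'rect',cv2.minAreaRect(k[:,:2].astype(np.float32)) if nm=='bar' else '')
a=cv2.imread('pics/top0.png')[230:350,220:320]; b=cv2.imread('pics/side0.png')[400:510,320:470]
cv2.imwrite('pics/knob.png',np.hstack([cv2.resize(a,(400,480)),cv2.resize(b,(400,480))]))
E
```

```text
[ 0.48811944 -0.03641048  0.02      ] [ 0.56037885 -0.20302777  0.06      ] [0.49308117 0.26221834 0.06      ]
top bench z 1.2834472180589529e-05
flange 462 z 0.018 0.024 mean [ 0.4875 -0.0372] mec (array([ 0.493 , -0.0403]), 0.0509) fit (array([ 0.488 , -0.0374]), np.float64(0.0334)) rect 
grip 50 z 0.0547 0.061 mean [ 0.4873 -0.0365] mec (array([ 0.4874, -0.0374]), 0.0129) fit (array([ 0.4874, -0.0366]), np.float64(0.0092)) rect 
rim 109 z 0.059 0.068 mean [ 0.5622 -0.2036] mec (array([ 0.562 , -0.2045]), 0.0417) fit (array([ 0.5623, -0.2046]), np.float64(0.0389)) rect 
disc 234 z 0.0581 0.07 mean [0.4945 0.2625] mec (array([0.4962, 0.2652]), 0.0587) fit (array([0.4956, 0.2651]), np.float64(0.0333)) rect 
bar 82 z 0.0938 0.104 mean [0.4936 0.2636] mec (array([0.4928, 0.2629]), 0.0244) fit (array([0.4934, 0.2636]), np.float64(0.0152)) rect ((0.4925176203250885, 0.26408278942108154), (0.04833422228693962, 0.016246890649199486), 11.335516929626465)
oil 143 z 0.0728 0.116 mean [ 0.5704 -0.4112] mec (array([ 0.5722, -0.4159]), 0.0188) fit (array([ 0.5714, -0.414 ]), np.float64(0.0125)) 
[... 598 characters left out ...]
np.float64(0.0398)) rect 
disc 222 z 0.0605 0.07 mean [0.4945 0.2778] mec (array([0.4942, 0.274 ]), 0.0473) fit (array([0.4978, 0.2674]), np.float64(0.0227)) rect 
bar 192 z 0.0935 0.099 mean [0.4959 0.2685] mec (array([0.4955, 0.2681]), 0.025) fit (array([0.4959, 0.2678]), np.float64(0.0151)) rect ((0.4957614541053772, 0.2671833634376526), (0.04966672509908676, 0.015293510630726814), 9.798952102661133)
oil 251 z 0.0619 0.113 mean [ 0.5769 -0.406 ] mec (array([ 0.5772, -0.4114]), 0.0186) fit (array([ 0.5773, -0.4099]), np.float64(0.0118)) rect 
filter 907 z 0.0547 0.074 mean [0.6497 0.0069] mec (array([ 0.6539, -0.0045]), 0.0466) fit (array([ 6.513e-01, -2.000e-04]), np.float64(0.0325)) rect
```

View pics/knob.png

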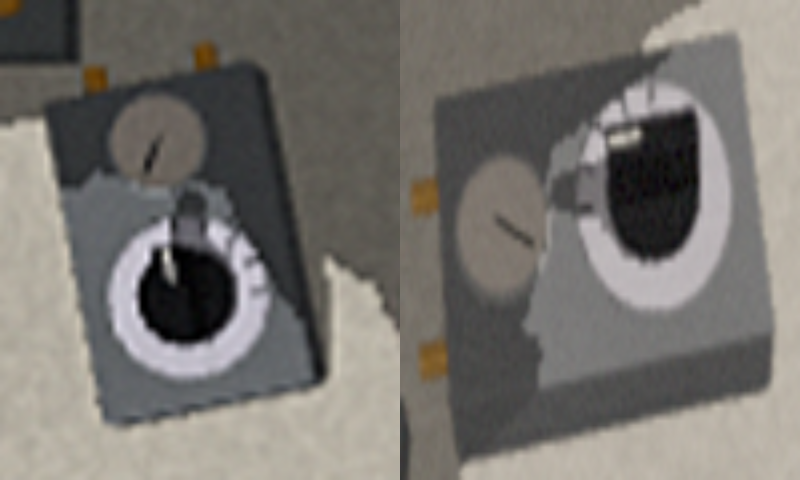

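Both views agree to within about 4 mm. The lid is near (0.4887,-0.0357), the pot near (0.563,-0.204), and the knob near (0.494,0.2655) with its bar yaw about 10.5° (white line towards +x). Next is a row planner, then the approach.

```bash
cat > pl.py <<'E'
# usage: pl.py x y z yaw n [x y z yaw n ...] : prints rows in tool axes from the measured pose (tool kept vertical)
import sys, numpy as np
from scipy.spatial.transform import Rotation as R
from rig import env
s=env.state(); a=np.array(sys.argv[1:],float).reshape(-1,5)
P=s['tool_pos'].copy(); M=R.from_euler('xyz',s['orientation'],degrees=True)
out=[]
for x,y,z,yaw,n in a:
    G=R.from_euler('xyz',[180,0,yaw],degrees=True)
    for k in range(int(n),0,-1):
        t=M.inv().apply(np.array([x,y,z])-P)/k; w=(M.inv()*G).as_rotvec()/k
        t=t.round(4); w=w.round(3); P=P+M.apply(t); M=M*R.from_rotvec(w); out.append([*t.tolist(),*w.tolist()])
for i in range(0,len(out),5): print(out[i:i+5])
print('now',s['time'],s['tool_pos'].round(4),s['orientation'].round(2),s['joints'].round(0),'end',P.round(4))
E
python3 pl.py .46 .25 .2 118 10 .4887 -.0357 .14 86 7 .4887 -.0357 .12 86 3
```

```text
[[-0.0372, -0.0306, 0.0013, -0.0, 0.0, 0.08], [-0.0395, -0.0275, 0.0013, -0.0, 0.0, 0.08], [-0.0415, -0.0243, 0.0013, -0.0, 0.0, 0.08], [-0.0434, -0.0209, 0.0013, -0.0, 0.0, 0.08], [-0.0449, -0.0173, 0.0012, -0.0, 0.0, 0.08]]
[[-0.0461, -0.0137, 0.0013, -0.0, 0.0, 0.08], [-0.0471, -0.01, 0.0012, -0.0, 0.0, 0.08], [-0.0477, -0.0062, 0.0013, -0.0, 0.0, 0.079], [-0.048, -0.0023, 0.0012, -0.0, 0.0, 0.08], [-0.0481, 0.0015, 0.0013, -0.001, 0.001, 0.079]]
[[-0.038, -0.0156, 0.0086, 0.0, -0.0, 0.08], [-0.0391, -0.0125, 0.0086, 0.0, -0.0, 0.08], [-0.0399, -0.0093, 0.0085, 0.0, -0.0, 0.08], [-0.0406, -0.0061, 0.0086, 0.0, -0.0, 0.08], [-0.0409, -0.0028, 0.0085, 0.0, -0.0, 0.08]]
[[-0.041, 0.0005, 0.0086, 0.0, -0.0, 0.079], [-0.0409, 0.0037, 0.0085, 0.0, -0.0, 0.08], [0.0, -0.0, 0.0067, 0.0, -0.0, -0.0], [0.0, -0.0, 0.0067, 0.0, -0.0, -0.0], [0.0, -0.0001, 0.0066, 0.0, -0.0, -0.0]]
now 0.1 [0.1889 0.6476 0.2123] [-1.7993e+02  1.0000e-02  1.6374e+02] [-82.  24.   4.  92.  -2.  64.  -4.] end [ 0.4886 -0.0357  0.12  ]
```

>>> step_arm --pt "-0.037 -0.031 0.001 0 0 0.08 1" --pt "-0.0395 -0.0275 0.001 0 0 0.08 1" --pt "-0.0415 -0.0245 0.001 0 0 0.08 1" --pt "-0.0435 -0.021 0.001 0 0 0.08 1" --pt "-0.045 -0.017 0.001 0 0 0.08 1" --newtons 30

```text
time: 0.72
tool_pos: [0.3251, 0.4471, 0.2077]
orientation: [-180.0, -0.0, 140.7]
wrist_force: [-0.2, 0.4, -0.0]
finger_gap: 0.998
```

>>> step_arm --pt "-0.046 -0.0135 0.001 0 0 0.08 1" --pt "-0.047 -0.01 0.001 0 0 0.08 1" --pt "-0.0475 -0.006 0.001 0 0 0.08 1" --pt "-0.048 -0.002 0.001 0 0 0.08 1" --pt "-0.048 0.0015 0.001 0 0 0.08 1"

```text
time: 1.35
tool_pos: [0.4607, 0.2493, 0.2028]
orientation: [-180.0, -0.0, 117.8]
wrist_force: [0.2, 1.0, 0.3]
finger_gap: 1.002
```

>>> step_arm --pt "-0.038 -0.0155 0.0085 0 0 0.08 1" --pt "-0.039 -0.0125 0.0085 0 0 0.08 1" --pt "-0.04 -0.0095 0.0085 0 0 0.08 1" --pt "-0.0405 -0.006 0.0085 0 0 0.08 1" --pt "-0.041 -0.003 0.0085 0 0 0.08 1"

```text
time: 1.98
tool_pos: [0.4798, 0.0453, 0.1601]
orientation: [-180.0, -0.0, 94.8]
wrist_force: [1.4, 0.4, -0.3]
finger_gap: 1.001
```

>>> step_arm --pt "-0.041 0.0005 0.0085 0 0 0.08 1" --pt "-0.041 0.0035 0.0085 0 0 0.08 1" --pt "0 0 0.005 0 0 0 1" --pt "0 0 0 0 0 0 1"

```text
time: 2.48
tool_pos: [0.4874, -0.035, 0.138]
orientation: [-179.9, 0.0, 85.8]
wrist_force: [0.1, 1.0, 0.5]
finger_gap: 1.003
```

```bash
python3 pl.py .4887 -.0357 .09 86 3 .4887 -.0357 .037 86 6
```

```text
[[-0.0002, 0.0005, 0.016, -0.0, 0.0, -0.001], [-0.0002, 0.0004, 0.016, -0.0, 0.0, -0.001], [-0.0002, 0.0005, 0.016, -0.001, 0.0, -0.001], [0.0, -0.0, 0.0088, 0.0, 0.0, -0.0], [0.0, -0.0, 0.0088, 0.0, 0.0, -0.0]]
[[0.0, -0.0, 0.0089, 0.0, 0.0, -0.0], [0.0, -0.0, 0.0088, 0.0, 0.0, -0.0], [0.0, -0.0, 0.0089, 0.0, 0.0, -0.0], [0.0, -0.0, 0.0088, 0.0, 0.0, -0.0]]
now 2.475 [ 0.4874 -0.035   0.138 ] [-1.7994e+02  1.0000e-02  8.5830e+01] [-35.  14.  37. 121. -11.  48.   4.] end [ 0.4887 -0.0357  0.037 ]
```

>>> step_arm --pt "0 0.0005 0.016 0 0 0 1" --pt "-0.0005 0.0005 0.016 0 0 0 1" --pt "0 0.0005 0.016 0 0 0 1" --pt "0 0 0.009 0 0 0 1" --pt "0 0 0.009 0 0 0 1"

```text
time: 3.1
tool_pos: [0.4892, -0.036, 0.0717]
orientation: [-180.0, 0.0, 85.8]
wrist_force: [0.7, -1.0, 0.4]
finger_gap: 1.001
```

>>> step_arm --pt "0 0 0.009 0 0 0 1" --pt "0 0 0.009 0 0 0 1" --pt "0 0 0.009 0 0 0 1" --pt "0 0 0.008 0 0 0 1" --pt "0 0 0 0 0 0 1"

```text
time: 3.72
tool_pos: [0.4889, -0.036, 0.0369]
orientation: [-179.9, 0.0, 85.8]
wrist_force: [-0.1, -0.1, 0.2]
finger_gap: 1.001
```

>>> step_arm --pt "0 0 0 0 0 0 -1" --pt "0 0 0 0 0 0 -1" --pt "0 0 0 0 0 0 -1" --pt "0 0 0 0 0 0 -1" --pt "0 0 0 0 0 0 -1"

```text
time: 4.35
tool_pos: [0.4892, -0.0359, 0.0375]
orientation: [180.0, -0.0, 85.8]
wrist_force: [-0.8, -0.3, -0.2]
finger_gap: 0.001
```

>>> step_arm --pt "0 0 0 0 0 0 -1" --pt "0 0 0 0 0 0 -1" --pt "0 0 0 0 0 0 -1"

```text
time: 4.72
tool_pos: [0.4892, -0.0359, 0.0374]
orientation: [-180.0, 0.0, 85.8]
wrist_force: [-0.7, 0.6, -0.6]
finger_gap: 0.002
```

The fingers shut on nothing, so I'm taking a look.

```bash
python3 - <<'E'
from h import *
t,_=look('top'); s,_=look('side')
cv2.imwrite('pics/m1.png',np.hstack([cv2.resize(t[130:270,180:380],(400,280)),cv2.resize(s[120:260,180:380],(400,280))])[:,:,::-1])
E
```

```text
(no output)
```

View pics/m1.png

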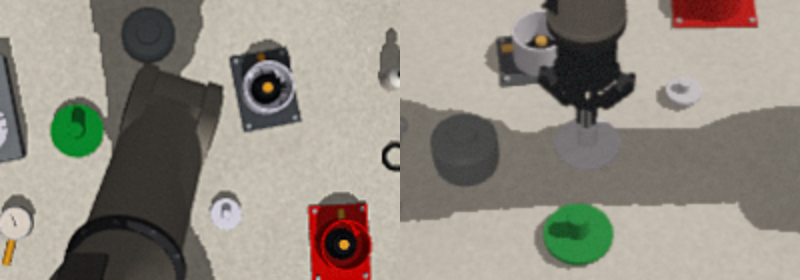

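The side view shows the closed fingers with the lid's grip just below or in front of them, at about (586,135). I'm re-measuring the grip and finger depths.

```bash
python3 - <<'E'
from h import *
z=np.load('/tmp/side.npz'); c=cloud('side',z['d'])
K,D,E=cam('side'); 
for P in([.4892,-.0359,.0375],[.4892,-.0359,.0235],[.489,-.034,.054]):
    q=E[:3,:3]@P+E[:3,3]; uv=cv2.projectPoints(np.array([[q[0],-q[1],-q[2]]]),np.zeros(3),np.zeros(3),K,D)[0].ravel(); print(P,uv,'crop',400+(uv[0]-180)*2,(uv[1]-120)*2)
for v in range(166,204,2):
    print(v,[tuple((c[v,u]*1000).round(0).astype(int).tolist()) for u in(268,272,276)], z['p'][v,272])
E
```

```text
[0.4892, -0.0359, 0.0375] [273.27771442 185.47720093] crop 586.555428834816 130.9544018641467
[0.4892, -0.0359, 0.0235] [273.27903005 188.71445455] crop 586.5580601093684 137.4289091065753
[0.489, -0.034, 0.054] [273.32325253 182.14042285] crop 586.6465050615876 124.28084569693465
166 [(502, -22, 133), (493, -45, 106), (482, -18, 137)] [59 57 53]
168 [(502, -20, 127), (493, -42, 101), (482, -19, 129)] [75 69 66]
170 [(502, -28, 110), (492, -36, 101), (482, -16, 125)] [22 22 23]
172 [(502, -25, 105), (492, -33, 97), (482, -22, 109)] [11  8 10]
174 [(502, -26, 96), (492, -30, 92), (482, -21, 103)] [35 36 35]
176 [(503, -29, 84), (492, -26, 89), (482, -28, 87)] [61 61 59]
178 [(503, -29, 76), (492, -25, 82), (482, -28, 78)] [62 62 60]
180 [(503, -31, 66), (492, -23, 76), (482, -27, 72)] [53 55 54]
182 [(505, -61, 21), (492, -23, 68), (482, -35, 54)] [56 57 56]
184 [(505, -56, 19), (492, -28, 54), (482, -30, 52)] [115 114 114]
186 [(504, -50, 17), (492, -22, 52), (482, -25, 49)] [114 110 111]
188 [(504, -43, 17), (492, -24, 41), (481, -24, 42)] [114 112 113]
190 [(504, -34, 19), (458, 766, 1028), (481, -27, 30)] [119 113 117]
192 [(503, -28, 18), (492, -23, 25), (481, -25, 24)] [112 108 112]
194 [(503, -22, 18), (492, -25, 14), (481, -22, 18)] [121 116 118]
196 [(503, -17, 15), (492, -15, 17), (481, -12, 22)] [125 121 122]
198 [(502, -7, 19), (491, -6, 21), (481, -9, 17)] [123 118 121]
200 [(502, -1, 18), (491, -3, 16), (480, 0, 21)] [123 116 119]
202 [(502, 6, 18), (491, 4, 16), (480, 4, 16)] [124 118 121]
```

```bash
python3 - <<'E'
from h import *
print(env.nose_length,env.state()['tool_pos'],env.state()['wrist_force'],[a for a in dir(env) if a[0]!='_'])
z=np.load('/tmp/side.npz')
cv2.imwrite('pics/m2.png',cv2.resize(z['p'][130:220,220:330,::-1],(770,630))[:600])
E
```

```text
0.014 [ 0.48920117 -0.03588137  0.03739224] [-0.51485531 -0.7281416  -0.11986917] ['Unreachable', 'camera_info', 'finish_job', 'nose_length', 'read_camera', 'state']
```

View pics/m2.png

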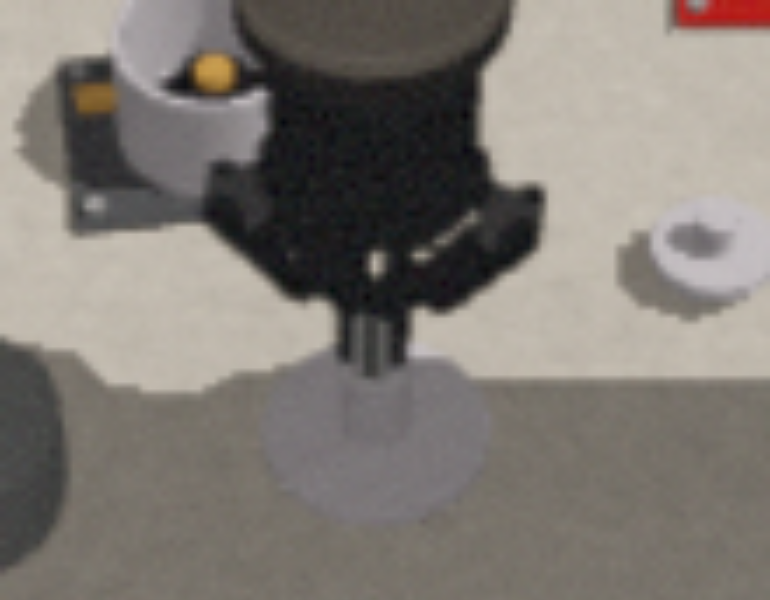

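The picture shows the fingers correctly centred but shut just above the grip's top. The tip is at about z 0.056, against a reported 0.023, so the fingertips sit roughly 33 mm higher than the tool reading implies. I'll open, go 28 mm lower while watching force, and close.

>>> step_arm --pt "0 0 -0.005 0 0 0 1" --pt "0 0 0 0 0 0 1" --pt "0 0 0 0 0 0 1" --pt "0 0 0 0 0 0 1" --pt "0 0 0 0 0 0 1"

```text
time: 5.45
tool_pos: [0.4892, -0.0359, 0.0424]
orientation: [-180.0, 0.0, 85.8]
wrist_force: [0.5, -0.4, -0.8]
finger_gap: 0.998
```

>>> step_arm --pt "0 0 0.005 0 0 0 1" --pt "0 0 0.005 0 0 0 1" --pt "0 0 0.005 0 0 0 1" --pt "0 0 0.005 0 0 0 1" --pt "0 0 0 0 0 0 1"

```text
time: 6.08
tool_pos: [0.4889, -0.036, 0.022]
orientation: [-180.0, 0.0, 85.8]
wrist_force: [0.4, 0.3, -0.5]
finger_gap: 1.002
```

```bash
python3 - <<'E'
from h import *
p,d=look('side'); print(env.state()['tool_pos'],env.state()['wrist_force'])
cv2.imwrite('pics/m3.png',cv2.resize(p[130:220,220:330,::-1],(770,630))[:600])
E
```

```text
[ 0.48911403 -0.03596345  0.0222399 ] [-0.06428913 -0.16777454 -0.66659293]
```

View pics/m3.png

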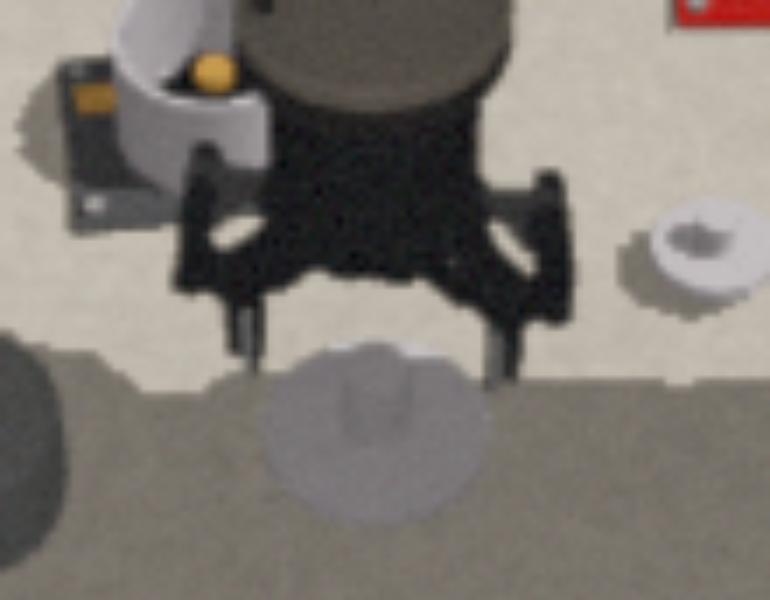

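```bash
python3 - <<'E'
from h import *
z=np.load('/tmp/side.npz'); c=cloud('side',z['d']); dark=z['p'].max(2)<75
for v in range(172,187):
    print(v,[(u,*(c[v,u]*1000).round(0).astype(int).tolist()) for u in list(range(252,258))+list(range(289,295)) if dark[v,u]])
E
```

```text
172 [(252, 544, -24, 105), (253, 541, -28, 100), (254, 539, -25, 103), (255, 536, -27, 102), (256, 534, -28, 101), (289, 448, -21, 112), (290, 446, -20, 114), (291, 443, -22, 111), (292, 441, -28, 105), (293, 438, -29, 104), (294, 436, -27, 106)]
173 [(252, 544, -28, 96), (253, 541, -26, 99), (254, 539, -28, 96), (255, 536, -24, 102), (256, 534, -33, 91), (257, 533, -44, 78), (289, 448, -24, 105), (290, 446, -20, 109), (291, 443, -20, 110), (292, 441, -23, 106), (293, 438, -24, 105), (294, 435, -27, 102)]
174 [(253, 542, -29, 91), (254, 539, -29, 92), (256, 534, -27, 94), (257, 533, -43, 76), (289, 448, -21, 104), (290, 446, -22, 104), (291, 443, -20, 106), (292, 441, -23, 102), (293, 438, -22, 103), (294, 435, -24, 102)]
175 [(253, 542, -33, 82), (256, 534, -29, 87), (257, 533, -43, 71), (290, 446, -20, 102), (291, 443, -20, 102), (292, 440, -22, 100), (293, 438, -20, 102), (294, 435, -19, 104)]
176 [(253, 542, -31, 80), (256, 534, -26, 87), (257, 533, -42, 68), (290, 445, -20, 98), (291, 443, -18, 100), (292, 440, -18, 100), (293, 438, -18, 100), (294, 435, -21, 97)]
177 [(253, 543, -32, 75), (256, 534, -29, 79), (257, 532, -38, 69), (290, 445, -24, 89), (291, 443, -21, 93), (292, 440, -18, 97), (293, 438, -20, 94)]
178 [(253, 543, -32, 71), (254, 540, -27, 77), (256, 534, -29, 75), (292, 440, -22, 88), (293, 437, -24, 85)]
179 [(253, 543, -34, 65), (254, 540, -29, 70), (256, 535, -29, 71), (292, 440, -26, 78), (293, 437, -23, 83)]
180 [(256, 535, -28, 68), (292, 440, -24, 77), (293, 437, -23, 78)]
181 [(256, 535, -29, 63), (292, 440, -25, 72), (293, 437, -25, 72)]
182 [(292, 439, -27, 66), (293, 437, -25, 68)]
183 [(292, 439, -22, 67), (293, 437, -23, 66)]
184 []
185 []
186 []
```

The depth confirms it: the open tips are at z≈0.06 and y≈-0.025, about 35 mm above what the reading implies. I'm going another 18 mm down and closing.

>>> step_arm --pt "0 0 0.006 0 0 0 1" --pt "0 0 0.006 0 0 0 1" --pt "0 0 0.006 0 0 0 1" --pt "0 0 0 0 0 0 1"

```text
time: 6.62
tool_pos: [0.4889, -0.036, 0.0039]
orientation: [-179.9, 0.0, 85.8]
wrist_force: [-0.0, -0.6, 0.1]
finger_gap: 1.0
```

>>> step_arm --pt "0 0 0 0 0 0 -1" --pt "0 0 0 0 0 0 -1" --pt "0 0 0 0 0 0 -1" --pt "0 0 0 0 0 0 -1" --pt "0 0 0 0 0 0 -1"

```text
time: 7.25
tool_pos: [0.4893, -0.0358, 0.0046]
orientation: [180.0, -0.0, 85.8]
wrist_force: [-1.8, 0.4, 4.9]
finger_gap: 0.286
```

>>> step_arm --pt "0 0 0 0 0 0 -1" --pt "0 0 0 0 0 0 -1"

```text
time: 7.5
tool_pos: [0.4893, -0.0358, 0.0046]
orientation: [180.0, -0.0, 85.8]
wrist_force: [-1.3, 0.4, 6.0]
finger_gap: 0.283
```

It's gripped, with the gap matching 26 mm. Next I lift and carry it over the pot.

>>> step_arm --pt "0 0 -0.01 0 0 0 -1" --pt "0 0 -0.025 0 0 0 -1" --pt "0 0 -0.035 0 0 0 -1" --pt "0 0 -0.02 0 0 0 -1" --pt "0 0 0 0 0 0 -1"

```text
time: 8.12
tool_pos: [0.4901, -0.0356, 0.0959]
orientation: [179.9, -0.1, 85.8]
wrist_force: [0.2, 0.4, -1.9]
finger_gap: 0.281
```

```bash
python3 pl.py .5635 -.2043 .0945 85.8 7
```

```text
[[-0.0233, 0.0122, 0.0002, 0.0, -0.0, 0.0], [-0.0233, 0.0122, 0.0002, 0.0, -0.0, 0.0], [-0.0233, 0.0122, 0.0002, 0.001, -0.0, 0.0], [-0.0233, 0.0122, 0.0002, 0.0, -0.0, 0.0], [-0.0232, 0.0122, 0.0002, 0.001, -0.0, 0.0]]
[[-0.0233, 0.0123, 0.0002, 0.0, -0.001, 0.0], [-0.0232, 0.0122, 0.0002, 0.001, -0.0, 0.0]]
now 8.125 [ 0.4901 -0.0356  0.0959] [ 1.7985e+02 -6.0000e-02  8.5830e+01] [-33.  19.  36. 123. -16.  43.   9.] end [ 0.5635 -0.2043  0.0945]
```

>>> step_arm --pt "-0.0235 0.012 0 0 0 0 -1" --pt "-0.0235 0.012 0 0 0 0 -1" --pt "-0.0235 0.012 0 0 0 0 -1" --pt "-0.0235 0.0125 0 0 0 0 -1" --pt "-0.023 0.0125 0 0 0 0 -1"

```text
time: 8.75
tool_pos: [0.5412, -0.1577, 0.0935]
orientation: [-179.9, 0.0, 85.8]
wrist_force: [0.6, -1.0, -1.5]
finger_gap: 0.286
```

>>> step_arm --pt "-0.023 0.0122 0 0 0 0 -1" --pt "-0.023 0.0122 0 0 0 0 -1" --pt "0 0 0 0 0 0 -1" --pt "0 0 0 0 0 0 -1"

```text
time: 9.25
tool_pos: [0.5618, -0.2041, 0.0936]
orientation: [-179.9, -0.0, 85.8]
wrist_force: [-0.2, 1.0, -1.9]
finger_gap: 0.284
```

```bash
python3 - <<'E'
from h import *
S=env.state();print(S['tool_pos'],S['orientation'],S['wrist_force'])
for n in('side','top'):
    p,d=look(n); c=cloud(n,d).reshape(-1,3); 
    q=c[(np.hypot(c[:,0]-.5635,c[:,1]+.204)<.06)]
    fl=q[(q[:,2]>.09)&(q[:,2]<.115)]; print(n,len(fl),np.histogram(q[:,2],bins=np.arange(-.01,.2,.01))[0])
    if n=='side':
        f=fl[np.abs(fl[:,2]-np.median(fl[:,2]))<.01]; print(np.median(fl[:,2]),cv2.minEnclosingCircle(f[:,:2].astype(np.float32)),f.min(0),f.max(0))
p=np.load('/tmp/side.npz')['p']; cv2.imwrite('pics/m4.png',cv2.resize(p[70:180,200:310,::-1],(600,600)))
E
```

```text
[ 0.56182924 -0.20410616  0.09362719] [-1.79916627e+02 -1.88747606e-02  8.58129903e+01] [-0.15536589  0.95235301 -1.9497065 ]
side 421 [ 32 353 105 115 148  95  88  33   0   1  11 383  42  50  57  79  35 107
  68  89]
0.10622059024152308 ((0.5632933974266052, -0.20141984522342682), 0.046226538717746735) [ 0.51873305 -0.23830543  0.09676598] [ 0.6067237  -0.15701235  0.11451325]
top 0 [21 65 10  0  0  0  0  0  0  0  0  0  0  0  0  0  0  0  0  0]
```

View pics/m4.png

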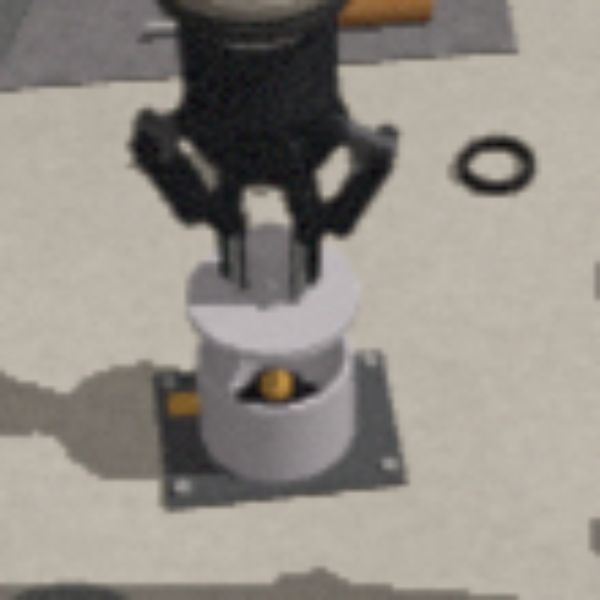

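The lid hangs level, its flange at z 0.106 as expected and centred within about 1 mm of the pot. I make a small correction and lower it.

>>> step_arm --pt "-0.0005 0.0015 0.01 0 0 0 -1" --pt "0 0 0.008 0 0 0 -1" --pt "0 0 0.006 0 0 0 -1" --pt "0 0 0.004 0 0 0 -1" --pt "0 0 0 0 0 0 -1"

```text
time: 9.98
tool_pos: [0.5638, -0.2053, 0.0661]
orientation: [-180.0, 0.0, 85.8]
wrist_force: [-0.3, -0.5, -1.9]
finger_gap: 0.278
```

>>> step_arm --pt "0 0 0.003 0 0 0 -1" --pt "0 0 0.003 0 0 0 -1" --pt "0 0 0.002 0 0 0 -1" --pt "0 0 0 0 0 0 -1"

```text
time: 10.48
tool_pos: [0.5639, -0.2052, 0.0583]
orientation: [-180.0, 0.0, 85.8]
wrist_force: [0.2, -0.7, -1.5]
finger_gap: 0.283
```

>>> step_arm --pt "0 0 0.0015 0 0 0 -1" --pt "0 0 0.001 0 0 0 -1" --pt "0 0 0.001 0 0 0 -1" --pt "0 0 0 0 0 0 -1"

```text
time: 10.98
tool_pos: [0.564, -0.2053, 0.0549]
orientation: [-180.0, 0.0, 85.8]
wrist_force: [0.7, 0.0, -3.0]
finger_gap: 0.285
```

>>> step_arm --pt "0 0 0.001 0 0 0 -1" --pt "0 0 0.0005 0 0 0 -1" --pt "0 0 0 0 0 0 -1"

```text
time: 11.35
tool_pos: [0.5641, -0.2053, 0.0546]
orientation: [180.0, -0.0, 85.8]
wrist_force: [-7.9, 3.4, 21.5]
finger_gap: 0.281
```

It made contact at 0.0546, exactly the predicted home height. I ease off, open, and withdraw straight up.

>>> step_arm --pt "0 0 -0.001 0 0 0 -1" --pt "0 0 0 0 0 0 1" --pt "0 0 0 0 0 0 1" --pt "0 0 0 0 0 0 1" --pt "0 0 0 0 0 0 1"

```text
time: 11.98
tool_pos: [0.564, -0.2053, 0.0544]
orientation: [-180.0, 0.0, 85.8]
wrist_force: [0.0, -1.0, -0.1]
finger_gap: 1.002
```

>>> step_arm --pt "0 0 0 0 0 0 1" --pt "0 0 -0.02 0 0 0 1" --pt "0 0 -0.05 0 0 0 1" --pt "0 0 -0.04 0 0 0 1" --pt "0 0 0 0 0 0 1"

```text
time: 12.6
tool_pos: [0.5656, -0.2061, 0.1687]
orientation: [179.7, 0.0, 85.8]
wrist_force: [-0.1, -0.7, 0.2]
finger_gap: 1.003
```

```bash
python3 - <<'E'
from h import *
p,d=look('side'); c=cloud('side',d).reshape(-1,3)
q=c[(np.hypot(c[:,0]-.5635,c[:,1]+.204)<.06)]
f=q[(q[:,2]>.062)&(q[:,2]<.074)]; print(len(f),f[:,2].mean(),cv2.minEnclosingCircle(f[:,:2].astype(np.float32)))
A=np.c_[f[:,:2],np.ones(len(f))]; print('tilt',np.linalg.lstsq(A,f[:,2],rcond=None)[0][:2])
g=q[(q[:,2]>.099)&(q[:,2]<.109)]; print('grip',len(g),g.mean(0),cv2.minEnclosingCircle(g[:,:2].astype(np.float32)))
cv2.imwrite('pics/m5.png',cv2.resize(p[70:180,200:310,::-1],(500,500)))
E
python3 pl.py .53 0 .16 110 6 .50 .2 .16 160 6 .494 .2655 .12 190.5 4
```

```text
468 0.06755922690857277 ((0.5651745796203613, -0.20325647294521332), 0.04642210528254509)
tilt [0.00275394 0.00121599]
grip 56 [ 0.56484969 -0.20255679  0.1030847 ] ((0.5649974942207336, -0.20452600717544556), 0.01454555056989193)
[[0.0337, -0.0083, 0.0011, 0.001, 0.0, -0.07], [0.0342, -0.0059, 0.0011, 0.0, 0.0, -0.07], [0.0346, -0.0035, 0.0011, 0.001, 0.0, -0.071], [0.0347, -0.001, 0.0011, 0.0, 0.0, -0.07], [0.0347, 0.0014, 0.0011, 0.001, 0.0, -0.071]]
[[0.0346, 0.0038, 0.0012, 0.0, 0.001, -0.07], [0.033, 0.0067, 0.0, 0.0, -0.0, -0.145], [0.0317, 0.0114, 0.0, 0.0, -0.0, -0.146], [0.0297, 0.0159, 0.0, 0.0, -0.0, -0.145], [0.0271, 0.02, 0.0, 0.0, -0.0, -0.146]]
[[0.0239, 0.0238, 0.0, 0.0, -0.0, -0.145], [0.0203, 0.027, 0.0001, 0.001, -0.0, -0.146], [0.007, 0.0149, 0.01, -0.0, -0.0, -0.133], [0.005, 0.0157, 0.01, -0.0, -0.0, -0.133], [0.0028, 0.0162, 0.01, -0.0, -0.0, -0.133]]
[[0.0007, 0.0164, 0.0099, -0.0, -0.0, -0.133]]
now 12.65 [ 0.5648 -0.2055  0.1667] [ 1.7981e+02 -1.0000e-02  8.5810e+01] [-15.  23.  37. 106. -17.  56.  26.] end [0.494  0.2655 0.12  ]
```

View pics/m5.png

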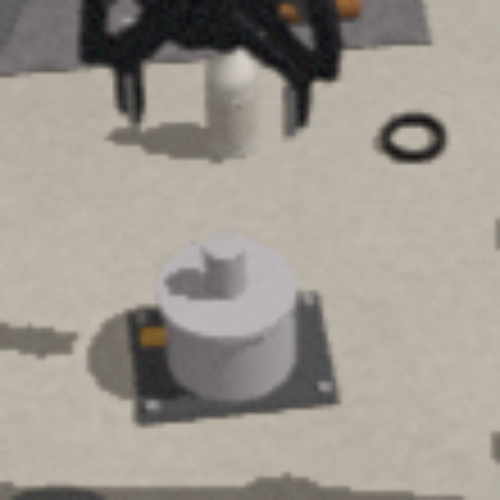

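The lid is home: flange top at 0.0676 against 0.068 expected, tilt under 0.003, about 1.5 mm off axis, fingers clear. Next is the knob.

>>> step_arm --pt "0.0335 -0.0085 0.001 0 0 -0.07 1" --pt "0.034 -0.006 0.001 0 0 -0.07 1" --pt "0.0345 -0.0035 0.001 0 0 -0.07 1" --pt "0.0345 -0.001 0.001 0 0 -0.07 1" --pt "0.0345 0.0015 0.001 0 0 -0.07 1"

```text
time: 13.28
tool_pos: [0.5341, -0.0339, 0.1591]
orientation: [-179.9, -0.0, 106.0]
wrist_force: [0.1, -0.1, 0.1]
finger_gap: 0.998
```

>>> step_arm --pt "0.0345 0.004 0.001 0 0 -0.07 1" --pt "0.033 0.0065 0 0 0 -0.145 1" --pt "0.0315 0.0115 0 0 0 -0.145 1" --pt "0.0295 0.016 0 0 0 -0.145 1" --pt "0.027 0.02 0 0 0 -0.145 1"

```text
time: 13.9
tool_pos: [0.5093, 0.1331, 0.1581]
orientation: [-180.0, -0.0, 143.4]
wrist_force: [0.5, -0.2, -0.2]
finger_gap: 1.001
```

>>> step_arm --pt "0.024 0.024 0 0 0 -0.145 1" --pt "0.0205 0.027 0 0 0 -0.145 1" --pt "0.007 0.015 0.01 0 0 -0.133 1" --pt "0.005 0.0155 0.01 0 0 -0.133 1" --pt "0.003 0.016 0.01 0 0 -0.133 1"

```text
time: 14.52
tool_pos: [0.4951, 0.2485, 0.1277]
orientation: [-180.0, -0.1, -177.2]
wrist_force: [-0.1, -0.1, -0.0]
finger_gap: 1.0
```

>>> step_arm --pt "0.0005 0.0165 0.01 0 0 -0.133 1" --pt "0 0 0 0 0 0 1" --pt "0 0 0 0 0 0 1"

```text
time: 14.9
tool_pos: [0.4945, 0.2638, 0.1185]
orientation: [-180.0, -0.0, -170.0]
wrist_force: [-0.0, -0.1, -0.1]
finger_gap: 1.001
```

```bash
python3 - <<'E'
from h import *
p,d=look('side'); c=cloud('side',d); q=c.reshape(-1,3)
k=q[(np.hypot(q[:,0]-.495,q[:,1]-.266)<.045)]; print(np.histogram(k[:,2],bins=np.arange(.04,.22,.01))[0])
b=k[(k[:,2]>.085)&(k[:,2]<.1)]; print(len(b),cv2.minAreaRect(b[:,:2].astype(np.float32)) if len(b)>5 else '')
cv2.imwrite('pics/m6.png',cv2.resize(p[220:340,190:310,::-1],(600,600)))
E
python3 pl.py .4945 .266 .07 190.5 5 .4945 .266 .052 190.5 4
```

```text
[138 534 124  27  21  56   0   0   0   0   0   1   0   0   0   2   2]
64 ((0.49602338671684265, 0.26616618037223816), (0.04995207116007805, 0.014495055191218853), 13.302326202392578)
[[-0.0, 0.0004, 0.0097, -0.0, -0.0, -0.002], [-0.0001, 0.0004, 0.0097, -0.0, -0.0, -0.002], [-0.0001, 0.0005, 0.0098, -0.0, -0.0, -0.002], [-0.0, 0.0004, 0.0097, -0.0, -0.0, -0.001], [-0.0001, 0.0005, 0.0098, -0.0, -0.0, -0.002]]
[[0.0, 0.0, 0.0045, -0.0, -0.0, 0.0], [0.0, 0.0, 0.0045, -0.0, -0.0, 0.0], [0.0, 0.0, 0.0045, -0.0, -0.0, 0.0], [0.0, 0.0, 0.0045, -0.0, -0.0, 0.0]]
now 14.95 [0.4946 0.2638 0.1187] [-179.98    0.   -170.  ] [-41.  20.   8. 112.  -4.  48.  69.] end [0.4945 0.266  0.052 ]
```

View pics/m6.png

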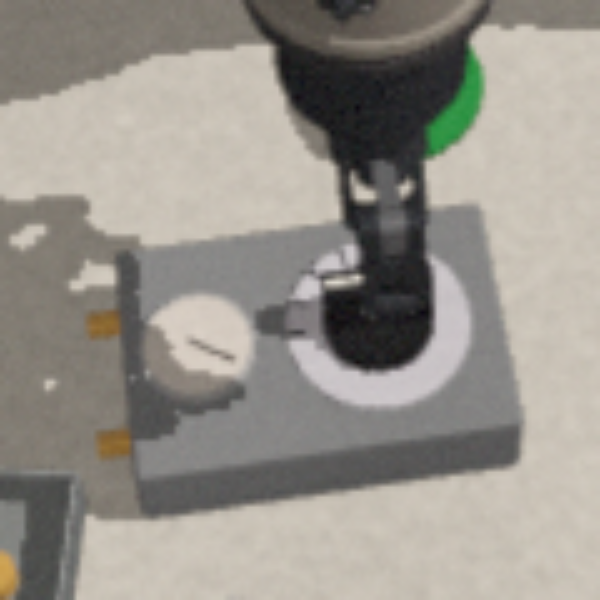

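The jaws straddle the bar, so I descend and grip.

>>> step_arm --pt "0 0.0005 0.01 0 0 -0.005 1" --pt "0 0.0005 0.01 0 0 -0.005 1" --pt "0 0.0005 0.01 0 0 0 1" --pt "0 0.0005 0.01 0 0 0 1" --pt "0 0 0.01 0 0 0 1"

```text
time: 15.58
tool_pos: [0.494, 0.2667, 0.0676]
orientation: [-180.0, -0.0, -169.2]
wrist_force: [-1.1, 0.0, -0.3]
finger_gap: 1.001
```

>>> step_arm --pt "0 0 0.006 0 0 0 1" --pt "0 0 0.006 0 0 0 1" --pt "0 0 0.004 0 0 0 1" --pt "0 0 0 0 0 0 1"

```text
time: 16.08
tool_pos: [0.494, 0.2667, 0.0522]
orientation: [-180.0, -0.0, -169.2]
wrist_force: [1.3, 0.1, 0.5]
finger_gap: 0.996
```

>>> step_arm --pt "0 0 0 0 0 0 -1" --pt "0 0 0 0 0 0 -1" --pt "0 0 0 0 0 0 -1" --pt "0 0 0 0 0 0 -1" --pt "0 0 0 0 0 0 -1" --newtons 40

```text
time: 16.7
tool_pos: [0.4943, 0.2655, 0.0528]
orientation: [-179.9, -0.0, -169.3]
wrist_force: [-1.5, -8.7, 9.6]
finger_gap: 0.164
```

>>> step_arm --pt "0 0 0 0 0 0 -1" --pt "0 0 0 0 0 0 -1"

```text
time: 16.95
tool_pos: [0.4943, 0.2655, 0.0527]
orientation: [-179.9, -0.0, -169.3]
wrist_force: [-0.7, -7.8, 9.5]
finger_gap: 0.165
```

```bash
python3 - <<'E'
from h import *
s=env.state(); print({k:np.round(s[k],3) for k in('time','tool_pos','orientation','wrist_force','wrist_torque','joints')})
E
```

```text
{'time': np.float64(16.95), 'tool_pos': array([0.494, 0.265, 0.053]), 'orientation': array([-1.79935e+02, -1.30000e-02, -1.69280e+02]), 'wrist_force': array([-0.68 , -7.764,  9.495]), 'wrist_torque': array([-1.509,  0.266,  0.093]), 'joints': array([-40.67 ,  25.401,   7.235, 114.524,  -4.7  ,  40.385,  70.178])}
```

It's gripped, gap 14–15 mm. I relieve the 1 mm sideways offset and turn to the first stop, then pause.

>>> step_arm --pt "0 -0.001 0 0 0 0 -1" --pt "0 0 0 0 0 0.07 -1" --pt "0 0 0 0 0 0.09 -1" --pt "0 0 0 0 0 0.09 -1" --pt "0 0 0 0 0 0.09 -1"

```text
time: 17.58
tool_pos: [0.4944, 0.2655, 0.0528]
orientation: [-180.0, 0.0, 171.1]
wrist_force: [-1.8, -1.9, 5.2]
finger_gap: 0.166
```

>>> step_arm --pt "0 0 0 0 0 0.079 -1" --pt "0 0 0 0 0 0 -1" --pt "0 0 0 0 0 0 -1" --pt "0 0 0 0 0 0 -1"

```text
time: 18.08
tool_pos: [0.4944, 0.2655, 0.0528]
orientation: [-180.0, 0.0, 166.8]
wrist_force: [-1.8, -2.3, 7.0]
finger_gap: 0.166
```

```bash
python3 - <<'E'
from h import *
p,d=look('side'); q=cloud('side',d).reshape(-1,3)
k=q[(np.hypot(q[:,0]-.495,q[:,1]-.266)<.032)]; b=k[(k[:,2]>.083)&(k[:,2]<.1)]
s=env.state(); print(len(b),cv2.minAreaRect(b[:,:2].astype(np.float32)),s['orientation'],s['wrist_force'],s['wrist_torque'])
cv2.imwrite('pics/m7.png',cv2.resize(p[220:340,190:310,::-1],(600,600)))
E
```

```text
74 ((0.49500665068626404, 0.2711769640445709), (0.048271846026182175, 0.023809397593140602), 9.540236473083496) [-1.79996053e+02  9.79798124e-03  1.66760186e+02] [-1.46146493 -2.61063967  7.17036636] [-0.42122436  0.26281638  0.14202301]
```

View pics/m7.png

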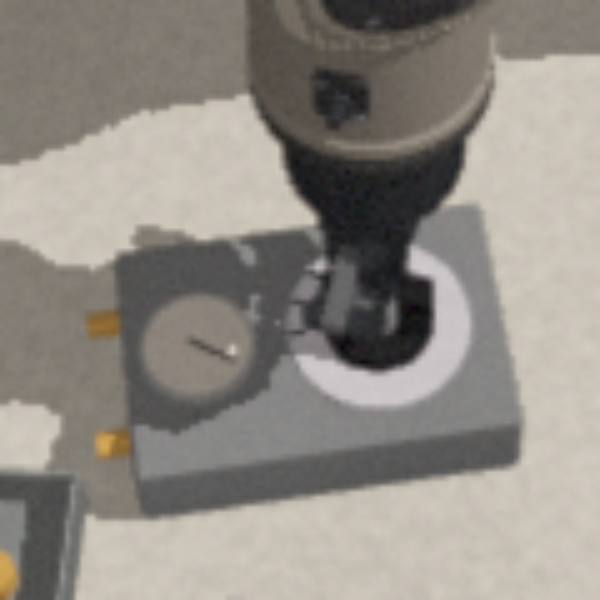

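The gap is still 14 mm (the pads would be wedged open if the bar had not followed) and the torque is 0.14 N m, so the knob followed. I complete the pause and go to stops two and three.

>>> step_arm --pt "0 0 0 0 0 0 -1" --pt "0 0 0 0 0 0 -1" --pt "0 0 0 0 0 0 -1" --pt "0 0 0 0 0 0 -1" --pt "0 0 0 0 0 0 -1"

```text
time: 18.75
tool_pos: [0.4944, 0.2655, 0.0528]
orientation: [-180.0, 0.0, 166.8]
wrist_force: [-1.5, -3.0, 6.0]
finger_gap: 0.172
```

>>> step_arm --pt "0 0 0 0 0 0.07 -1" --pt "0 0 0 0 0 0.09 -1" --pt "0 0 0 0 0 0.09 -1" --pt "0 0 0 0 0 0.09 -1" --pt "0 0 0 0 0 0.079 -1"

```text
time: 19.38
tool_pos: [0.4945, 0.2656, 0.0528]
orientation: [180.0, 0.0, 142.6]
wrist_force: [-1.0, -2.7, 6.3]
finger_gap: 0.171
```

>>> step_arm --pt "0 0 0 0 0 0 -1" --pt "0 0 0 0 0 0 -1" --pt "0 0 0 0 0 0 -1" --pt "0 0 0 0 0 0 -1" --pt "0 0 0 0 0 0 -1"

```text
time: 20.0
tool_pos: [0.4945, 0.2656, 0.0528]
orientation: [180.0, 0.0, 142.8]
wrist_force: [-0.8, -1.7, 6.7]
finger_gap: 0.164
```

>>> step_arm --pt "0 0 0 0 0 0 -1" --pt "0 0 0 0 0 0 -1" --pt "0 0 0 0 0 0 -1" --pt "0 0 0 0 0 0 -1"

```text
time: 20.5
tool_pos: [0.4945, 0.2656, 0.0528]
orientation: [180.0, 0.0, 142.8]
wrist_force: [-1.1, -3.1, 5.7]
finger_gap: 0.171
```

```bash
python3 - <<'E'
from h import *
p,d=look('side')
s=env.state(); print(s['orientation'],s['wrist_force'],s['wrist_torque'],s['joints'])
cv2.imwrite('pics/m8.png',cv2.resize(p[220:340,190:310,::-1],(600,600)))
E
```

```text
[1.79986345e+02 1.23636371e-02 1.42756889e+02] [-1.21571006 -2.23699079  6.69801926] [-0.38016616  0.1602669   0.12363555] [-50.2017385   26.40463389  19.29526583 115.11444312 -13.06629902
  40.50043125  29.97137517]
```

View pics/m8.png

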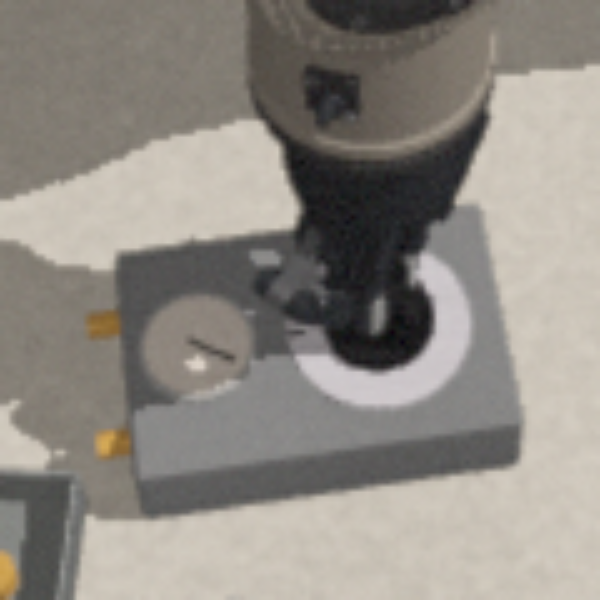

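At the second stop, yaw has moved 47.9° from home and the bar is still between the pads. Next is the third stop.

>>> step_arm --pt "0 0 0 0 0 0.07 -1" --pt "0 0 0 0 0 0.09 -1" --pt "0 0 0 0 0 0.09 -1" --pt "0 0 0 0 0 0.09 -1" --pt "0 0 0 0 0 0.079 -1"

```text
time: 21.18
tool_pos: [0.4946, 0.2656, 0.0528]
orientation: [180.0, 0.0, 118.6]
wrist_force: [-0.5, -3.2, 5.7]
finger_gap: 0.168
```

>>> step_arm --pt "0 0 0 0 0 0 -1" --pt "0 0 0 0 0 0 -1" --pt "0 0 0 0 0 0 -1" --pt "0 0 0 0 0 0 -1" --pt "0 0 0 0 0 0 -1"

```text
time: 21.8
tool_pos: [0.4946, 0.2656, 0.0528]
orientation: [180.0, 0.0, 118.8]
wrist_force: [-0.4, -3.2, 5.6]
finger_gap: 0.169
```

>>> step_arm --pt "0 0 0 0 0 0 -1" --pt "0 0 0 0 0 0 -1" --pt "0 0 0 0 0 0 -1" --pt "0 0 0 0 0 0 -1" --pt "0 0 0 0 0 0 -1"

```text
time: 22.42
tool_pos: [0.4946, 0.2656, 0.0528]
orientation: [180.0, 0.0, 118.8]
wrist_force: [-0.6, -1.8, 5.9]
finger_gap: 0.164
```

```bash
python3 - <<'E'
from h import *
p,d=look('side'); q=cloud('side',d).reshape(-1,3)
s=env.state(); print(s['orientation'],s['wrist_torque'],s['finger_gap'])
f=q[(np.hypot(q[:,0]-.5635,q[:,1]+.204)<.06)&(q[:,2]>.062)&(q[:,2]<.074)]; print('lid',len(f),f[:,2].mean(),cv2.minEnclosingCircle(f[:,:2].astype(np.float32)))
k=q[(np.hypot(q[:,0]-.495,q[:,1]-.266)<.032)&(q[:,2]>.08)&(q[:,2]<.099)]; print(len(k),cv2.minAreaRect(k[:,:2].astype(np.float32)))
cv2.imwrite('pics/m9.png',cv2.resize(p[220:340,190:310,::-1],(600,600)))
E
```

```text
[1.79968469e+02 9.42296499e-03 1.18754971e+02] [-0.43617277 -0.12063802  0.07687978] 0.16540262934323896
lid 215 0.06764223848534363 ((0.5697330236434937, -0.20640349388122559), 0.046148426830768585)
149 ((0.493478924036026, 0.2725810110569), (0.03540042042732239, 0.03712878376245499), 59.30179214477539)
```

View pics/m9.png

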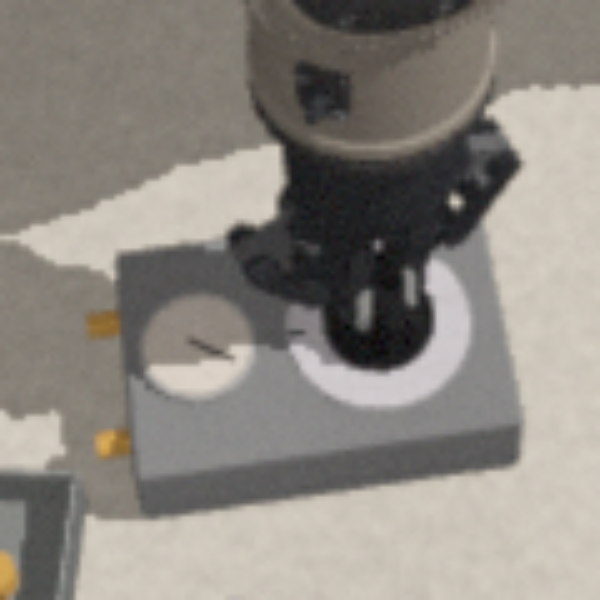

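The picture shows the bar between the pads at the third stop, yaw moved 72°. The lid's flange is still at 0.0676; the arm partly hides the lid, which skews that last circle fit. Handing in.

```bash
python3 -c "
from rig import env
print(env.finish_job())"
```

```text
the job is handed in; nothing more can be done
None
```

I put the lid on the pot and released it. Then I turned the knob clockwise through stops one, two and three, pausing about a second at each, and handed the job in while still gripping it at the third stop. The run took about 22.5 s. `finish_job` gives no verdict, so I don't know how it was judged.

- **Lid:** after release, the flange top measured 67.6 mm against 68 mm for fully home. Tilt was under 0.003 rad, and the lid sat about 1.5 mm off the pot's axis with the fingers clear.
- **Knob:** the wrist had turned 71.9° from home against 72° for the third stop. The jaw gap stayed at about 14 mm through all three stops, so the bar turned with the jaws. I inferred the knob angle from the wrist and jaw gap; I did not measure it directly.
- **Bystanders:** I did not re-measure them at the end. No unexpected contact force showed up while moving.

**Checks that failed or disagreed:**
- **First grasp:** the fingers shut just above the lid's grip. By the side camera, the fingertips were about 35 mm higher than the tool reading implied. I went lower and gripped the lid on the second try without disturbing it.
- **Final lid position:** in the last picture the arm partly hid the lid. A circle fit there put it about 6 mm off in x, while its height was unchanged at 67.6 mm. I trusted the earlier unobstructed measurement.

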